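# Nest the taper sleeve and specimen cone on the microscope stage

### The job

Build up the specimen mount on the black microscope stage: first lower the smaller of the two tapered aluminium sleeves into the stage's conical seat until its flange lies flat on the stage, then nest the steel specimen cone inside that sleeve until its flange lies flat on the sleeve's collar. Set both down gently, without dropping, tipping or forcing them, and leave them released and level, with the wide sleeve, dish, tweezers and jar left where they are.

Things in the scene. Friction and masses are not known exactly. Their poses are not given: they have to be found in the camera images.
- stage: Fixed black microscope stage: square plate 174 x 174 mm with a white round insert, top 75 mm above the bench; two small knobs stick out 22 mm from two sides. Origin on the seat's axis at bench level, z up. The conical seat in its middle is 74 mm across at the top and narrows evenly to 45 mm across at 63 mm depth.
- seat_mouth (a point): Centre of the conical seat's mouth, level with the stage's top surface, 75 mm above the bench.
- sleeve: Smaller tapered sleeve, aluminium, 0.45 kg, stands on its foot. Origin: underside of the foot, z up its axis. Cone 42 mm dia. at z 0 to 70 mm at z 60; flange 86 mm dia., z 60 to 66; collar 60 mm dia., z 66 to 102 (grip here, from above). Home in the seat: flange on the stage, origin 15 mm above the bench, 2 mm play all round. Force on the stage must stay under 60 N.
- sleeve_mouth (a point): Centre of the sleeve's mouth, at its top (sleeve z = 102 mm). The conical blind bore is 47.6 mm across here and narrows to 31 mm across 66 mm further down.
- cone: Specimen cone, steel, 0.3 kg, stands on its foot. Origin: underside of the foot, z up its axis. Cone 28 mm dia. at z 0 to 44 mm at z 62; flange 58 mm dia., z 62 to 67; stem 30 mm dia., z 67 to 103 (grip here, from above). Home in the sleeve: flange on its collar, origin 40 mm above the sleeve's, 2 mm play all round. Force on the sleeve must stay under 60 N.
- wide_sleeve: Bystander: the wide tapered sleeve, plain aluminium, 102 mm tall like the other, but foot 68 mm, flange 106 mm and collar 68 mm in diameter; too wide for the seat. Origin: centre of its underside. Swaps places with the sleeve and the cone from run to run.
- dish: Bystander: shallow glass dish, 90 mm across, 16 mm high. Origin: centre of its underside.
- tweezers: Bystander: dark steel tweezers, 125 mm long, 18 mm wide, 7 mm high, lying along their x axis. Origin: mid-length, on the bench.
- jar: Bystander: amber glass jar, 56 mm across, 70 mm high. Origin: centre of its underside.

How it is judged:
By the outcome, as a careful person would: the job done as asked, in the order asked, and still so for the second after the job is handed in, with the robot touching nothing.
It also fails if it takes over 58 s, if anything falls off the work surface, if the arm or the gripper's body presses on something with over 40 N, if the wrist force passes 120 N, or if a joint passes its speed limit or range.

### The arm

A 7-joint arm with a two-finger parallel gripper is mounted at the origin on the work surface. World frame = base frame: x ahead of the robot, y to its left, z up, the work surface at z = 0. Lengths are in m, angles in rad, forces in N, time in s.
With the tool pointing down it reaches from about 0.4 to 0.85 m from the base axis. Payload 4.5 kg.
Tool frame: the origin (TCP) lies midway between the tips of the shut fingers; the grasp point (between the pads) lies 19 mm behind it; x points along the fingers, z is the direction in which the jaws open and shut, and the axes are right-handed (so a half turn about x gives the same grasp; the last joint's range is limited). The gripper opens to 88 mm and grips with 3 to 60 N. Pads are 18 mm wide; open, the fingers measure 123 mm over their backs; the gripper's body (75 mm by 187 mm) begins 45 mm behind the grasp point.
Start: joints at [-1.22, 0.689, -0.195, 1.565, 0.157, 0.902, -0.215], TCP at [0.195, 0.594, 0.239] pointing down, gripper open.
Joint ranges: [-3.01, 3.01], [-0.46, 2.08], [-1.47, 1.51], [0.13, 2.56], [-1, 4.14], [0.04, 2.09], [-2.66, 2.66]. Speed limits (rad/s): [2.57, 2.57, 3.14, 3.14, 3.14, 3.14, 3.14].

### API

Orientations are given as a rotation vector (axis times angle).
In Python, from station import r gives the robot as it stands. The module is installed in compiled form; this text tells all that it offers.
- The arm moves only by the shell command python3 -m handwheel 'ROWS' [FORCE]. ROWS is JSON, a list of rows, each an object of numbers: "dx", "dy", "dz": the shift along the world's x, y, z in mm; "rx", "ry", "rz": the turn, a rotation vector about the world's x, y, z in rad; "fingers": the finger opening in mm, from 0 to 88.1. In form: [{"dx": .., "dy": .., "dz": .., "rx": .., "ry": .., "rz": .., "fingers": ..}, ...]. A call has 1 to 12 rows; each row shifts and turns the pose as measured when the row begins; what a row does not reach is not made up. A row lasts 1/10 s, in which the tool goes at most 50 mm and 8.59 degrees, less where a joint would pass 70% of its speed; a pose out of reach is approached as far as the arm can. A call is refused whole if a number of a shift passes 50 or a number of a turn 0.15, either way. A call with a gripper value outside its range is refused whole. The fingers move at their own pace and stop on an object; FORCE is the grip in N (left out, the last holds). Time passes only in rows, so rows that do not move let the fingers close. It gives the time, the measured TCP pose, the force and the opening at its end, in the units of the state.
- r.get_state(): the state, without advancing time (a new reading comes with each control period).
- r.snapshot(name): name is "scene" or "top" or "wrist"; returns the picture (384x512x3 uint8, red, green, blue); there is no depth.
- r.camera_params(name): a dict with "fx", "fy", "cx", "cy" (pixels), "D" ([k1, k2, p1, p2, k3] as OpenCV has them; the pictures are not rectified), "rvec" (rotation vector, rad) and "tvec" (3), from world to camera coordinates, as OpenCV has them; the wrist camera has in their place "hand_eye" (4x4, takes a point from camera to tool coordinates, whose origin is the TCP and whose axes are the tool frame's). Camera axes: x right, y down, z forward; pixel columns grow to the right and rows downward; lengths in m; the calibration is good to about 2 mm. A picture is of the moment at which its call begins: read the wrist's pose just before it. camera_params takes no time and is no camera call.
- r.close_job(): hands the job in, once; it reports no verdict.
The state is a dict: "clock": time; "joint_pos": joint angles; "joint_vel": joint speeds; "joint_efforts": joint torques, N m; "ee_pos": TCP position; "ee_rot": TCP orientation; "wrist_force": force on the tool from outside, world axes, zero at the start; "torque": the same for the moment, N m; "grip_width": finger opening in m.
Only numpy, scipy, OpenCV 4.12 (cv2) and the standard library are available. Lean on these libraries where they do the work, as an engineer would, in place of code of your own. Each camera call takes 0.05 s, during which the arm holds its last target.

## Working session

There is one attempt and no reset: what is moved stays moved. The work goes in short steps, Python scripts to look and compute and a shell command to move; the robot and the scene stay as the last step left them, time stands still between calls to the robot, and variables do not carry over. Pictures are saved under pics/ and viewed, and the job is handed in when it is done.

```bash
mkdir -p pics; cat > h.py <<'E'
import numpy as np,cv2
from station import r
def snap(n,f):
    im=r.snapshot(n); cv2.imwrite('pics/'+f,cv2.cvtColor(im,cv2.COLOR_RGB2BGR)); return im
def cam(n,st=None):
    p=r.camera_params(n); K=np.array([[p['fx'],0,p['cx']],[0,p['fy'],p['cy']],[0,0,1]]);D=np.array(p['D'],float)
    if 'rvec' in p:
        R=cv2.Rodrigues(np.array(p['rvec'],float))[0];t=np.array(p['tvec'],float).ravel()
    else:
        st=st or r.get_state()
        T=np.eye(4);T[:3,:3]=cv2.Rodrigues(np.array(st['ee_rot'],float))[0];T[:3,3]=st['ee_pos']
        W=np.linalg.inv(T@np.array(p['hand_eye']));R=W[:3,:3];t=W[:3,3]
    return K,D,R,t
def plane(c,uv,z):
    K,D,R,t=c
    q=cv2.undistortPoints(np.array(uv,float).reshape(-1,1,2),K,D).reshape(-1,2)
    d=np.c_[q,np.ones(len(q))]@R; o=-R.T@t
    return o+d*((z-o[2])/d[:,2])[:,None]
def proj(c,P):
    K,D,R,t=c
    return cv2.projectPoints(np.array(P,float).reshape(-1,1,3),cv2.Rodrigues(R)[0],t,K,D)[0].reshape(-1,2)
E
python3 - <<'E'
from h import *
np.set_printoptions(precision=4,suppress=True)
print(r.get_state())
for n in('top','scene','wrist'):
    snap(n,n+'0.png');K,D,R,t=cam(n);print(n,K[0,0],-R.T@t,R[2])
E
```

```text
{'clock': 0.0, 'joint_pos': array([-1.2202,  0.69  , -0.1945,  1.5663,  0.1573,  0.9025, -0.2151]), 'joint_vel': array([ 0.0009, -0.0003,  0.0011,  0.0004,  0.0004, -0.0007, -0.0001]), 'joint_efforts': array([  0.0006, -52.7554,  -1.2669, -15.3428,  -0.0527,   0.0067,
         0.0002]), 'ee_pos': array([0.1946, 0.5933, 0.2379]), 'ee_rot': array([-0.974,  1.344,  0.972]), 'wrist_force': array([0.1866, 0.2681, 0.1838]), 'torque': array([ 0.0108,  0.0011, -0.0276]), 'grip_width': 0.08780361273059394}
top 464.1951070463437 [0.4269 0.0032 1.3504] [ 0.1083 -0.017  -0.994 ]
scene 389.7882221846044 [ 1.0514 -0.1285  0.829 ] [-0.5322  0.1438 -0.8343]
wrist 277.3625541991992 [0.117  0.6195 0.384 ] [ 0.2976 -0.0982 -0.9496]
```

View pics/top0.png

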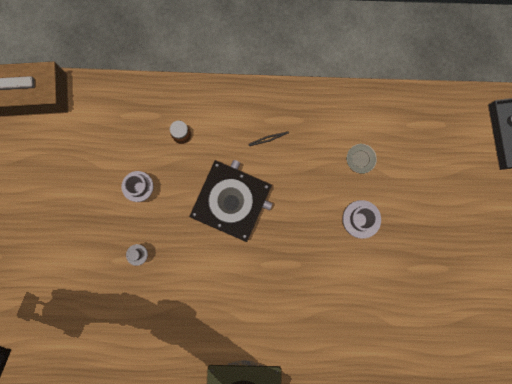

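View pics/scene0.png

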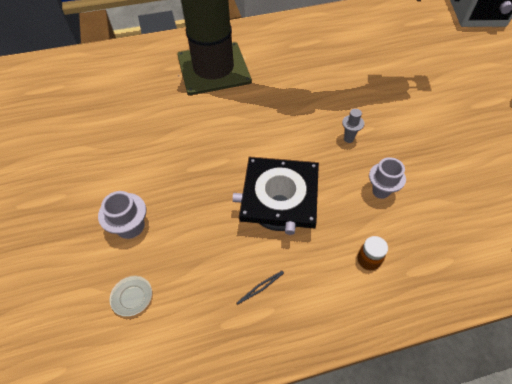

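View pics/wrist0.png

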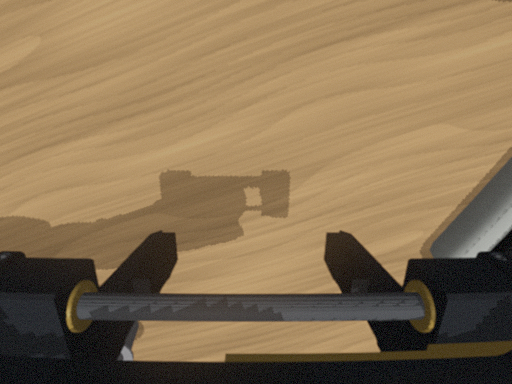

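```bash
python3 - <<'E'
import cv2,numpy as np
t=cv2.imread('pics/top0.png');s=cv2.imread('pics/scene0.png')
def crop(im,x,y,w,h,k): return cv2.resize(im[y:y+h,x:x+w],(w*k,h*k),interpolation=cv2.INTER_NEAREST)
a=crop(t,105,155,66,120,5);b=crop(t,180,150,100,100,6)[:,:]
o=np.zeros((600,330+600-130,3),np.uint8);o[:,:330]=a;o[:,330:]=crop(t,182,150,78+16//3-5,100,6)[:600,:470] if 0 else cv2.resize(t[150:250,182:275],(470,505))[:,:].__class__ and cv2.copyMakeBorder(cv2.resize(t[150:250,185:279],(470,500),interpolation=0),0,100,0,0,0)
cv2.imwrite('pics/tc.png',o)
cv2.imwrite('pics/sc.png',crop(s,230,100,190,140,4))
E
```

```text
(no output)
```

View pics/tc.png

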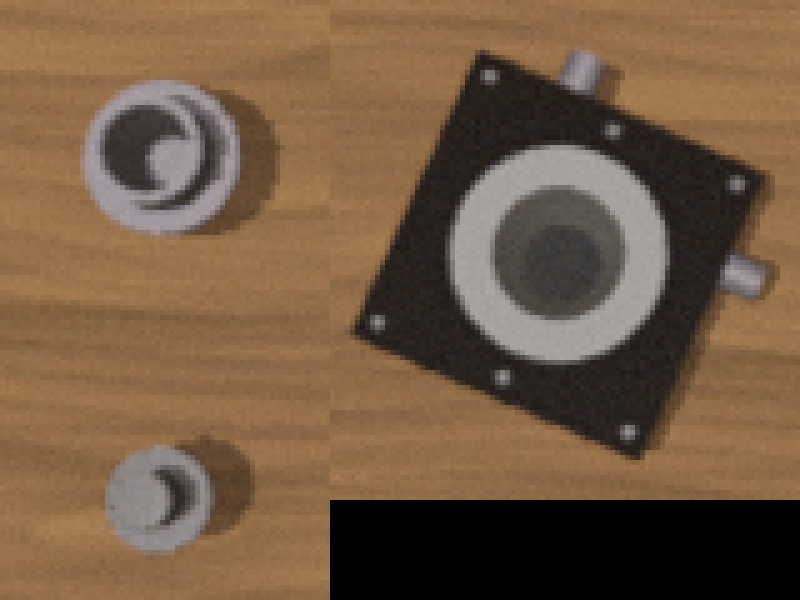

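View pics/sc.png

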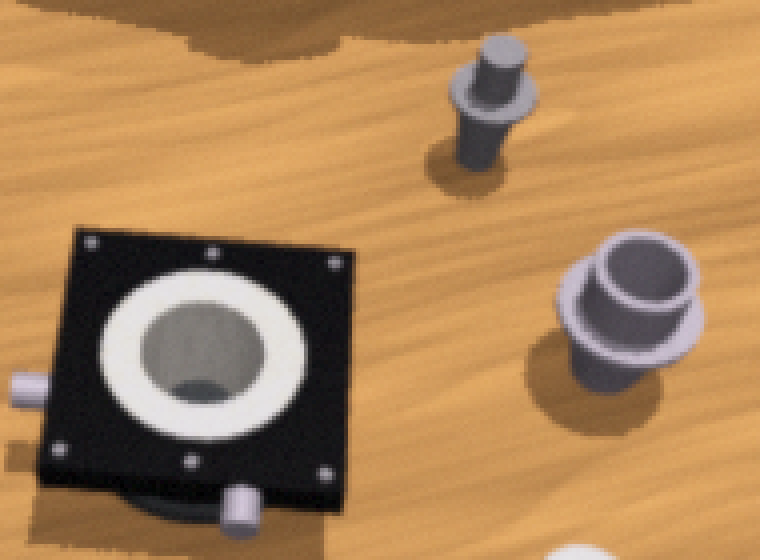

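```bash
python3 - <<'E'
from h import *
np.set_printoptions(precision=4,suppress=True)
def comps(n,m,z):
    c=cam(n)
    cs,_=cv2.findContours(m.astype(np.uint8),cv2.RETR_EXTERNAL,cv2.CHAIN_APPROX_NONE)
    for k in cs:
        if len(k)<35: continue
        w=plane(c,k.reshape(-1,2),z)[:,:2].astype(np.float32)
        e=cv2.fitEllipse(w.reshape(-1,1,2)*1000) 
        print(n,k.mean((0,1)),'z',z,'ellipse mm',np.round(e[0],1),np.round(e[1],1))
for n in('top','scene'):
    im=cv2.imread(f'pics/{n}0.png');hsv=cv2.cvtColor(im,cv2.COLOR_BGR2HSV)
    # white insert
    m=(hsv[...,1]<40)&(hsv[...,2]>140)
    print('white/bright');
    for z in(.075,.066): comps(n,m,z)
    if n=='top':
        m=(hsv[...,1]<90)&(hsv[...,2]>60); m[:150]=0;m[280:]=0
        m=cv2.morphologyEx(m.astype(np.uint8),cv2.MORPH_CLOSE,np.ones((5,5)))
        print('lowsat');comps(n,m,.066)
E
```

```text
white/bright
top [135.6885 254.0984] z 0.075 ellipse mm [400.8 298.3] [47.1 52. ]
top [361.5981 219.0374] z 0.075 ellipse mm [ 516.2 -314.7] [101.  101.1]
top [230.161  200.3729] z 0.075 ellipse mm [556.9  49.7] [114.3 115.8]
top [136.6824 186.0824] z 0.075 ellipse mm [588.7 308.4] [80.2 82.1]
top [178.0682 128.8182] z 0.075 ellipse mm [753.5 202.1] [43.8 44.5]
top [14.8182 81.6364] z 0.075 ellipse mm [870.7 660.6] [ 26.4 110.5]
top [135.6885 254.0984] z 0.066 ellipse mm [400.6 300.4] [47.5 52.3]
top [361.5981 219.0374] z 0.066 ellipse mm [ 516.8 -316.9] [101.8 101.9]
top [230.161  200.3729] z 0.066 ellipse mm [557.9  50.1] [115.1 116.7]
top [136.6824 186.0824] z 0.066 ellipse mm [589.8 310.5] [80.8 82.6]
top [178.0682 128.8182] z 0.066 ellipse mm [755.8 203.6] [44.2 44.8]
top [14.8182 81.6364] z 0.066 ellipse mm [873.8 665.2] [ 26.6 111.3]
lowsat
top [136.3115 254.623 ] z 0.066 ellipse mm [401.3 300.7] [57.2 57.7]
top [361.4722 218.9815] z 0.066 ellipse mm [ 516.6 -315.7] [105.9 106.3]
top [229.8836 200.1986] z 0.066 ellipse mm [557.8  50.5] [118.6 135.1]
top [136.8315 186.2022] z 0
[... 364 characters left out ...]
 z 0.075 ellipse mm [ 521.7 -312.2] [100.7 111.2]
scene [280.229  188.2824] z 0.075 ellipse mm [558.   52.6] [118.  118.2]
scene [388.4694 174.449 ] z 0.075 ellipse mm [590.8 313. ] [ 79.9 102.2]
scene [352.0769 124.2769] z 0.075 ellipse mm [410.3 298.6] [46.3 50.4]
scene [130.3153 296.1712] z 0.066 ellipse mm [ 722.2 -311.6] [76.5 78.8]
scene [375.7377 246.5738] z 0.066 ellipse mm [755.3 207.1] [47.4 47.8]
scene [121.048 211.712] z 0.066 ellipse mm [ 515.4 -314.4] [101.9 112.5]
scene [280.229  188.2824] z 0.066 ellipse mm [552.1  54.8] [119.4 119.6]
scene [388.4694 174.449 ] z 0.066 ellipse mm [585.3 318.3] [ 80.9 103.4]
scene [352.0769 124.2769] z 0.066 ellipse mm [402.7 303.7] [46.8 51. ]
```

```bash
python3 - <<'E'
from h import *
np.set_printoptions(precision=4,suppress=True)
s=r.get_state();print(s['clock'],cv2.Rodrigues(s['ee_rot'])[0])
E
python3 -m handwheel '[{"dx":35,"dy":-25},{"dx":35,"dy":-25},{"dx":35,"dy":-25},{"dx":35,"dy":-25}]'
```

```text
0.15 [[-0.0003 -0.9503  0.3114]
 [-0.0013  0.3114  0.9503]
 [-1.     -0.0001 -0.0014]]invalid input
```

```bash
python3 -m handwheel '[{"dx":35,"dy":-25,"dz":0,"rx":0,"ry":0,"rz":0,"fingers":88},{"dx":35,"dy":-25,"dz":0,"rx":0,"ry":0,"rz":0,"fingers":88},{"dx":35,"dy":-25,"dz":0,"rx":0,"ry":0,"rz":0,"fingers":88},{"dx":35,"dy":-25,"dz":0,"rx":0,"ry":0,"rz":0,"fingers":88}]'
```

```text
clock: 0.55
ee_pos: [0.3285, 0.4953, 0.2369]
ee_rot: [-0.982, 1.341, 0.991]
wrist_force: [2.0, 0.9, -0.7]
grip_width: 0.088
```

```bash
python3 -m handwheel '[{"dx":37,"dy":-26,"dz":0,"rx":0,"ry":0,"rz":0,"fingers":88},{"dx":37,"dy":-26,"dz":0,"rx":0,"ry":0,"rz":0,"fingers":88},{"dx":37,"dy":-26,"dz":0,"rx":0,"ry":0,"rz":0,"fingers":88},{"dx":37,"dy":-26,"dz":0,"rx":0,"ry":0,"rz":0,"fingers":88},{"dx":37,"dy":-26,"dz":0,"rx":0,"ry":0,"rz":0,"fingers":88},{"dx":37,"dy":-26,"dz":0,"rx":0,"ry":0,"rz":0,"fingers":88},{"dx":37,"dy":-26,"dz":0,"rx":0,"ry":0,"rz":0,"fingers":88},{"dx":0,"dy":0,"dz":0,"rx":0,"ry":0,"rz":0,"fingers":88}]'
cat > w.py <<'E'
from h import *
import sys
np.set_printoptions(precision=4,suppress=True)
s=r.get_state();c=cam('wrist',s);im=snap('wrist',sys.argv[1])
import pickle;pickle.dump((c,s),open('pics/'+sys.argv[1]+'.pkl','wb'))
print(s['clock'],s['ee_pos'],cv2.Rodrigues(s['ee_rot'])[0].ravel())
E
python3 w.py w1.png
```

```text
clock: 1.35
ee_pos: [0.602, 0.2954, 0.2344]
ee_rot: [-0.98, 1.349, 0.979]
wrist_force: [-0.1, -0.3, -0.4]
grip_width: 0.0878
1.35 [0.602  0.2954 0.2344] [-0.0064 -0.9525  0.3044 -0.0058  0.3045  0.9525 -1.      0.0043 -0.0075]
```

View pics/w1.png

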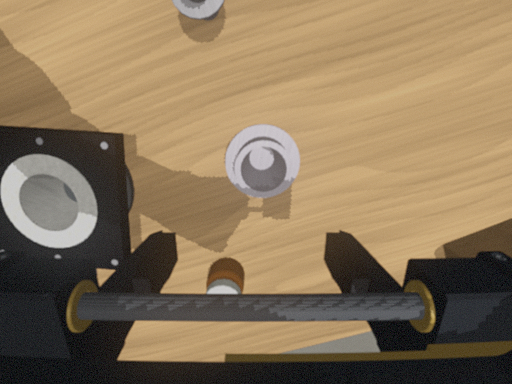

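```bash
cat > m.py <<'E'
from h import *
import sys,pickle
f=sys.argv[1];zs=[float(a) for a in sys.argv[2:]]
c,s=pickle.load(open('pics/'+f+'.pkl','rb'));im=cv2.imread('pics/'+f);hsv=cv2.cvtColor(im,cv2.COLOR_BGR2HSV)
m=((hsv[...,1]<50)&(hsv[...,2]>110)).astype(np.uint8)
cs,_=cv2.findContours(m,cv2.RETR_EXTERNAL,cv2.CHAIN_APPROX_NONE)
for k in cs:
    if len(k)<80: continue
    for z in zs:
        w=plane(c,cv2.convexHull(k).reshape(-1,2),z)[:,:2]*1000
        e=cv2.fitEllipse(plane(c,k.reshape(-1,2),z)[:,:2].astype(np.float32).reshape(-1,1,2)*1000) 
        (x,y),rad=cv2.minEnclosingCircle(w.astype(np.float32))
        print(k.mean((0,1)).round(0),z,np.round(e[0],1),np.round(e[1],1),'circ',round(x,1),round(y,1),round(2*rad,1))
E
python3 m.py w1.png .066 .075
```

```text
[334. 347.] 0.066 [893.9 369.2] [ 32.9 181. ] circ 898.0 327.7 142.9
[334. 347.] 0.075 [883.3 367.8] [ 32.  175.8] circ 887.3 327.6 138.9
[ 48. 201.] 0.066 [559.   44.3] [123.3 123.4] circ 559.2 44.3 125.0
[ 48. 201.] 0.075 [558.   52.2] [119.8 119.9] circ 558.2 52.2 121.4
[262. 161.] 0.066 [590.7 312.4] [85.4 85.5] circ 590.8 312.3 86.8
[262. 161.] 0.075 [588.8 312.6] [82.9 83.1] circ 588.9 312.6 84.3
[198.   7.] 0.066 [421.1 297.2] [17.  54.7] circ 415.1 299.4 50.9
[198.   7.] 0.075 [424.1 297.9] [16.5 53.1] circ 418.3 300.0 49.4
```

```bash
python3 -m handwheel '[{"dx":-6,"dy":8,"dz":-20,"rx":0.006,"ry":-0.006,"rz":0,"fingers":88},{"dx":-5.5,"dy":8,"dz":-20,"rx":0,"ry":0,"rz":0,"fingers":88},{"dx":0,"dy":0,"dz":-25,"rx":0,"ry":0,"rz":0,"fingers":88},{"dx":0,"dy":0,"dz":-15,"rx":0,"ry":0,"rz":0,"fingers":88},{"dx":0,"dy":0,"dz":0,"rx":0,"ry":0,"rz":0,"fingers":88}]'
python3 w.py w2.png; python3 m.py w2.png .066 .102
```

```text
clock: 1.9
ee_pos: [0.5809, 0.3212, 0.1517]
ee_rot: [-0.977, 1.338, 0.995]
wrist_force: [0.2, -0.1, -0.7]
grip_width: 0.0879
1.9 [0.5809 0.3212 0.1517] [-0.0078 -0.9555  0.2949  0.0078  0.2948  0.9555 -0.9999  0.0098  0.0051]
[197. 356.] 0.066 [739.5 210.7] [18.1 34.9] circ 744.5 208.3 38.1
[197. 356.] 0.102 [703.1 231.4] [15.3 29.5] circ 707.2 229.4 32.2
[ 12. 240.] 0.066 [553.4  90.9] [27.9 42.6] circ 551.7 95.3 48.0
[ 12. 240.] 0.102 [545.7 130.2] [23.6 36. ] circ 544.3 133.9 40.5
[243. 212.] 0.066 [593.8 311.2] [84.2 95.2] circ 594.4 310.5 95.9
[243. 212.] 0.102 [579.9 316.4] [71.2 80.4] circ 580.4 315.7 81.0
[154.  11.] 0.066 [419.6 297.9] [19.8 54.3] circ 412.3 300.2 53.3
[154.  11.] 0.102 [432.7 305.1] [16.7 45.9] circ 426.5 307.1 45.1
```

View pics/w2.png

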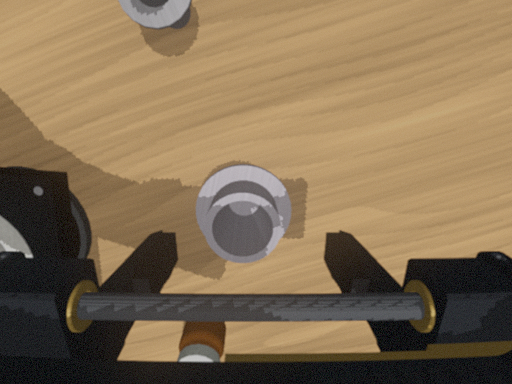

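```bash
python3 -m handwheel '[{"dx":9.6,"dy":-9.7,"dz":-15,"rx":-0.008,"ry":-0.008,"rz":0,"fingers":88},{"dx":0,"dy":0,"dz":-10,"rx":0,"ry":0,"rz":0,"fingers":88},{"dx":0,"dy":0,"dz":0,"rx":0,"ry":0,"rz":0,"fingers":88}]'
python3 -c "
from h import *
s=r.get_state();print(s['ee_pos'],cv2.Rodrigues(s['ee_rot'])[0][:,0].round(4),s['joint_vel'].round(3))"
```

```text
clock: 2.25
ee_pos: [0.5921, 0.3129, 0.1281]
ee_rot: [-0.987, 1.33, 0.985]
wrist_force: [-0.0, 0.6, 0.4]
grip_width: 0.0875
[0.59213426 0.31287601 0.12809174] [ 0.0049  0.0023 -1.    ] [ 0.013 -0.008  0.017 -0.011  0.014  0.007  0.002]
```

```bash
python3 -m handwheel '[{"dx":-1.6,"dy":-1.4,"dz":-15,"rx":-0.002,"ry":0.005,"rz":0,"fingers":88},{"dx":0,"dy":0,"dz":-15,"rx":0,"ry":0,"rz":0,"fingers":88},{"dx":0,"dy":0,"dz":-10,"rx":0,"ry":0,"rz":0,"fingers":88},{"dx":0,"dy":0,"dz":-5,"rx":0,"ry":0,"rz":0,"fingers":88},{"dx":0,"dy":0,"dz":0,"rx":0,"ry":0,"rz":0,"fingers":88}]'
python3 -c "
from h import *
s=r.get_state();print(s['ee_pos'],cv2.Rodrigues(s['ee_rot'])[0][:,0].round(4))"; python3 w.py w3.png
```

```text
clock: 2.75
ee_pos: [0.5904, 0.3109, 0.0789]
ee_rot: [-0.986, 1.336, 0.987]
wrist_force: [-0.7, 0.4, 0.5]
grip_width: 0.0881
[0.59036014 0.31090651 0.07889504] [-8.e-04  0.e+00 -1.e+00]
2.75 [0.5904 0.3109 0.0789] [-0.0008 -0.9558  0.2942  0.      0.2942  0.9558 -1.      0.0008 -0.0002]
```

View pics/w3.png

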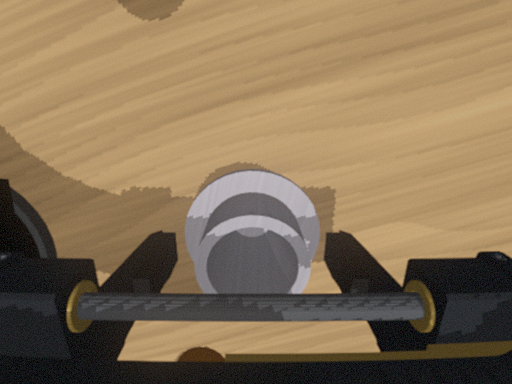

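```bash
python3 -m handwheel '[{"dx":0,"dy":0,"dz":-5,"rx":0,"ry":0,"rz":0,"fingers":88},{"dx":0,"dy":0,"dz":0,"rx":0,"ry":0,"rz":0,"fingers":66},{"dx":0,"dy":0,"dz":0,"rx":0,"ry":0,"rz":0,"fingers":66},{"dx":0,"dy":0,"dz":0,"rx":0,"ry":0,"rz":0,"fingers":50},{"dx":0,"dy":0,"dz":0,"rx":0,"ry":0,"rz":0,"fingers":50},{"dx":0,"dy":0,"dz":0,"rx":0,"ry":0,"rz":0,"fingers":50}]' 30
python3 -c "
from h import *
s=r.get_state();print(s['ee_pos'],cv2.Rodrigues(s['ee_rot'])[0][:,0].round(4))"
```

```text
clock: 3.4
ee_pos: [0.5915, 0.3118, 0.0756]
ee_rot: [-0.986, 1.333, 0.986]
wrist_force: [-0.2, 0.4, -2.9]
grip_width: 0.0596
[0.59153167 0.31179455 0.07555265] [ 0.0023  0.002  -1.    ]
```

```bash
python3 -m handwheel '[{"dx":0,"dy":0,"dz":5,"rx":0,"ry":0,"rz":0,"fingers":50},{"dx":0,"dy":0,"dz":10,"rx":0,"ry":0,"rz":0,"fingers":50},{"dx":0,"dy":0,"dz":15,"rx":0,"ry":0,"rz":0,"fingers":50},{"dx":0,"dy":0,"dz":0,"rx":0,"ry":0,"rz":0,"fingers":50}]'
python3 -c "
from h import *
s=r.get_state();print(s['ee_pos'],cv2.Rodrigues(s['ee_rot'])[0][:,0].round(4),s['torque'])"
```

```text
clock: 3.8
ee_pos: [0.5899, 0.3107, 0.1063]
ee_rot: [-0.986, 1.337, 0.987]
wrist_force: [0.7, 0.8, -3.2]
grip_width: 0.0596
[0.58994766 0.3107064  0.10631222] [-1.5e-03 -3.0e-04 -1.0e+00] [ 0.10371497 -0.16685266 -0.01338199]
```

```bash
python3 -m handwheel '[{"dx":0,"dy":0,"dz":20,"rx":0,"ry":0,"rz":0,"fingers":50},{"dx":0,"dy":0,"dz":25,"rx":0,"ry":0,"rz":0,"fingers":50},{"dx":0,"dy":0,"dz":25,"rx":0,"ry":0,"rz":0,"fingers":50},{"dx":0,"dy":-10,"dz":10,"rx":0,"ry":0,"rz":0,"fingers":50},{"dx":-3,"dy":-20,"dz":0,"rx":0,"ry":0,"rz":0,"fingers":50},{"dx":-4,"dy":-30,"dz":0,"rx":0,"ry":0,"rz":0,"fingers":50},{"dx":-4,"dy":-30,"dz":0,"rx":0,"ry":0,"rz":0,"fingers":50},{"dx":-4,"dy":-30,"dz":0,"rx":0,"ry":0,"rz":0,"fingers":50},{"dx":-4,"dy":-30,"dz":0,"rx":0,"ry":0,"rz":0,"fingers":50},{"dx":-3,"dy":-20,"dz":0,"rx":0,"ry":0,"rz":0,"fingers":50},{"dx":-1,"dy":-10,"dz":0,"rx":0,"ry":0,"rz":0,"fingers":50},{"dx":0,"dy":0,"dz":0,"rx":0,"ry":0,"rz":0,"fingers":50}]'
cat > s.py <<'E'
from h import *
s=r.get_state();a=cv2.Rodrigues(s['ee_rot'])[0][:,0];print(round(s['clock'],2),(s['ee_pos']*1000).round(1),a.round(4),'fix rx ry',(-a[1]).round(4),a[0].round(4),'F',s['wrist_force'].round(1),'T',s['torque'].round(2),s['grip_width'].round(4))
E
python3 s.py
```

```text
clock: 5.0
ee_pos: [0.5607, 0.1161, 0.188]
ee_rot: [-0.987, 1.345, 0.985]
wrist_force: [-0.8, -0.7, -5.2]
grip_width: 0.0595Traceback (most recent call last):
  File "s.py", line 2, in <module>
    s=r.get_state();a=cv2.Rodrigues(s['ee_rot'])[0][:,0];print(round(s['clock'],2),(s['ee_pos']*1000).round(1),a.round(4),'fix rx ry',(-a[1]).round(4),a[0].round(4),'F',s['wrist_force'].round(1),'T',s['torque'].round(2),s['grip_width'].round(4))
                                                                                                                                                                                                                            ^^^^^^^^^^^^^^^^^^^^^
AttributeError: 'float' object has no attribute 'round'
```

```bash
sed -i "s/s\['grip_width'\].round(4)/round(s['grip_width'],4)/" s.py; python3 -m handwheel '[{"dx":-1,"dy":-15,"dz":0,"rx":0,"ry":0,"rz":0,"fingers":50},{"dx":-1,"dy":-25,"dz":0,"rx":0,"ry":0,"rz":0,"fingers":50},{"dx":-1,"dy":-15,"dz":0,"rx":0,"ry":0,"rz":0,"fingers":50},{"dx":0,"dy":-5,"dz":0,"rx":0,"ry":0,"rz":0,"fingers":50},{"dx":0,"dy":0,"dz":0,"rx":0,"ry":0,"rz":0,"fingers":50}]'
python3 s.py
```

```text
clock: 5.5
ee_pos: [0.5583, 0.0577, 0.188]
ee_rot: [-0.989, 1.339, 0.991]
wrist_force: [-0.1, -0.3, -4.2]
grip_width: 0.0594
5.5 [558.3  57.7 188. ] [-0.0045 -0.0018 -1.    ] fix rx ry 0.0018 -0.0045 F [-0.1 -0.3 -4.2] T [-0.01 -0.01 -0.01] 0.0594
```

```bash
python3 -m handwheel '[{"dx":-0.5,"dy":-6,"dz":0,"rx":0.002,"ry":-0.0045,"rz":0,"fingers":50},{"dx":0,"dy":0,"dz":0,"rx":0,"ry":0,"rz":0,"fingers":50}]'
python3 s.py; python3 w.py w4.png; python3 -c "
from h import *
snap('top','top4.png');im=snap('scene','scene4.png')
t=cv2.imread('pics/top4.png');o=np.zeros((560,800,3),np.uint8)
o[:400,:400]=cv2.resize(t[140:240,180:280],(400,400),interpolation=0);o[:400,400:]=cv2.resize(cv2.imread('pics/scene4.png')[120:240,220:340],(400,400),interpolation=0)
cv2.imwrite('pics/c4.png',o)"
```

```text
clock: 5.7
ee_pos: [0.558, 0.0533, 0.1881]
ee_rot: [-0.99, 1.331, 0.992]
wrist_force: [-0.1, 0.0, -5.0]
grip_width: 0.0592
5.7 [558.   53.3 188.1] [ 9.0e-04  1.9e-03 -1.0e+00] fix rx ry -0.0019 0.0009 F [-0.1  0.  -5. ] T [-0.02 -0.02  0.05] 0.0592
5.7 [0.558  0.0533 0.1881] [ 0.0009 -0.9577  0.2879  0.0019  0.2879  0.9577 -1.     -0.0003  0.0021]
```

View pics/c4.png

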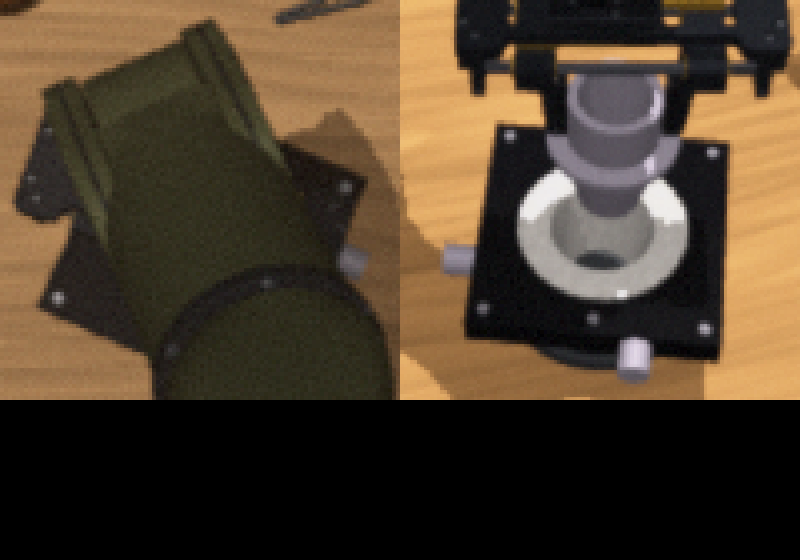

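View pics/w4.png

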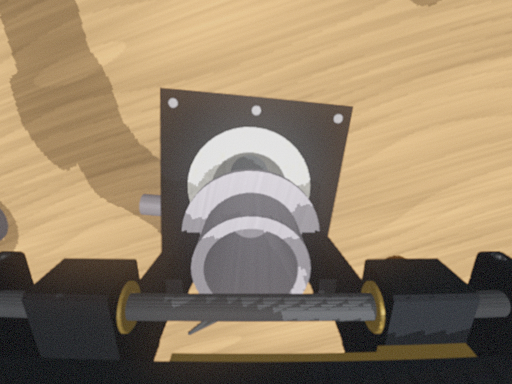

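```bash
cat > fit.py <<'E'
from h import *
from scipy.optimize import least_squares
def fitc(P,R=None):
    if R: f=lambda q:np.hypot(P[:,0]-q[0],P[:,1]-q[1])-R
    else: f=lambda q:np.hypot(P[:,0]-q[0],P[:,1]-q[1])-q[2]
    q=least_squares(f,[*P.mean(0),50][:2 if R else 3],loss='soft_l1').x
    return q.round(2),np.abs(f(q)).mean().round(2)
E
python3 - <<'E'
from fit import *
import pickle
c,s=pickle.load(open('pics/w4.png.pkl','rb'))
im=cv2.imread('pics/w4.png');g=cv2.cvtColor(im,cv2.COLOR_BGR2GRAY)
pts=[]
for u in range(196,304,3):   # outer edge: first bright going down from inside the black plate
    col=g[112:260,u].astype(int)
    for i in range(3,len(col)):
        if col[i]>115 and col[i-3]<75 and i+112>122: pts.append((u,i+112-1.5));break
pts=np.array(pts);print(pts[::4].tolist())
w=plane(c,pts,.075)[:,:2]*1000
print('insert',fitc(w),fitc(w,59.5),fitc(w,58))
# flange far arc: brightness drop/edge going down: bright insert/black -> flange; use left part over black: from hue
b,gg,rr=[im[...,k].astype(int) for k in range(3)]
m=((b-gg)>8)&(g>110)
cv2.imwrite('pics/m4.png',m.astype(np.uint8)*255)
fl=[]
for u in range(186,318,3):
    i=np.where(m[150:235,u])[0]
    if len(i)>3: fl.append((u,150+i[0]))
fl=np.array(fl);print(fl[::4].tolist())
for zf in(.1785,):
  w=plane(c,fl,zf)[:,:2]*1000;print('flange',fitc(w),fitc(w,43))
E
```

```text
[[196.0, 244.5]]
insert (array([621.05, -39.08,  29.5 ]), np.float64(0.0)) (array([642.26, -60.29]), np.float64(0.0)) (array([641.2 , -59.23]), np.float64(0.0))
[[264, 209]]
flange (array([561.84,  88.01,  29.09]), np.float64(0.0)) (array([571.68,  97.84]), np.float64(0.0))
```

View pics/m4.png

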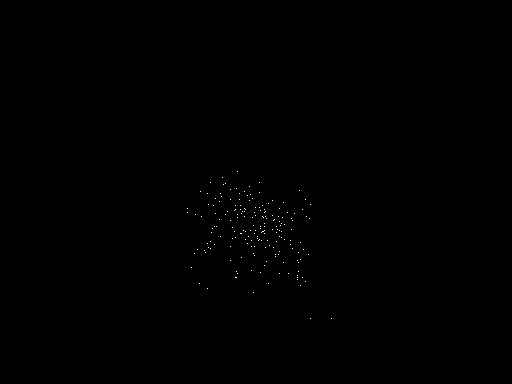

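```bash
python3 - <<'E'
import cv2
im=cv2.imread('pics/w4.png')
for u in(205,250,190):print(u,[tuple(int(x) for x in im[v,u]) for v in range(116,236,4)])
E
```

```text
205 [(78, 83, 88), (78, 79, 86), (79, 81, 87), (77, 84, 84), (80, 81, 84), (82, 81, 86), (83, 87, 88), (169, 172, 174), (227, 228, 228), (226, 226, 226), (227, 227, 227), (224, 227, 227), (224, 226, 226), (226, 227, 226), (217, 217, 217), (182, 186, 188), (177, 183, 184), (154, 157, 157), (222, 217, 220), (220, 214, 218), (217, 210, 214), (209, 203, 209), (208, 202, 207), (209, 201, 206), (213, 206, 210), (216, 210, 214), (148, 142, 146), (115, 108, 113), (110, 108, 113), (108, 104, 105)]
250 [(84, 88, 93), (89, 88, 94), (94, 93, 96), (223, 224, 224), (225, 225, 227), (224, 224, 225), (227, 227, 228), (224, 227, 226), (226, 227, 227), (187, 189, 189), (137, 134, 132), (112, 109, 111), (115, 114, 112), (116, 115, 116), (222, 217, 221), (221, 214, 219), (220, 214, 219), (221, 214, 219), (219, 214, 217), (190, 183, 187), (131, 127, 128), (129, 125, 129), (129, 123, 126), (130, 126, 129), (129, 126, 130), (167, 162, 163), (213, 208, 211), (216, 209, 213), (202, 196, 200), (164, 156, 160)]
190 [(69, 72, 81), (71, 73, 81), (67, 75, 81), (72, 76, 81), (75, 77, 85), (73, 74, 81), (74, 80, 84), (77, 78, 83), (78, 78, 83), (78, 82, 82), (73, 75, 79), (77, 77, 80), (90, 93, 95), (191, 191, 190), (224, 224, 225), (229, 230, 230), (228, 228, 228), (179, 185, 186), (175, 180, 183), (170, 177, 179), (182, 186, 189), (169, 175, 177), (208, 202, 207), (212, 207, 211), (213, 206, 209), (174, 168, 173), (166, 160, 166), (166, 160, 164), (165, 157, 162), (120, 118, 122)]
```

```bash
python3 - <<'E'
from fit import *
import pickle
c,s=pickle.load(open('pics/w4.png.pkl','rb'))
im=cv2.imread('pics/w4.png').astype(float);im=cv2.GaussianBlur(im,(0,0),.8);g=im.mean(2)
pts=[]
for u in range(192,308,3):
    v=next((v for v in range(116,215) if g[v,u]<=150<g[v+1,u]),None)
    if v: pts.append((u,v+(150-g[v,u])/(g[v+1,u]-g[v,u])))
w=plane(c,pts,.075)[:,:2]*1000
print('insert',len(pts),fitc(w),fitc(w,59),fitc(w,58))
d=im[...,0]-im[...,1]   # flange is bluish, insert neutral
d2=cv2.GaussianBlur(d,(5,3),0)
fl=[]
for u in range(190,312,3):
    v=next((v for v in range(160,235) if d2[v,u]<=2.5<d2[v+1,u] and d2[v+4,u]>3 and g[v+4,u]>150),None)
    if v: fl.append((u,v+.5))
fl=np.array(fl);print(fl[::5].tolist())
w=plane(c,fl,.1785)[:,:2]*1000;print('flange',len(fl),fitc(w),fitc(w,43))
E
```

```text
insert 39 (array([557.59,  52.39,  60.04]), np.float64(0.06)) (array([556.46,  52.75]), np.float64(0.16)) (array([555.38,  53.1 ]), np.float64(0.31))
[[190.0, 202.5], [205.0, 185.5], [220.0, 175.5], [235.0, 168.5], [250.0, 167.5], [265.0, 169.5], [280.0, 175.5], [295.0, 184.5], [310.0, 200.5]]
flange 41 (array([553.81,  54.95,  40.6 ]), np.float64(0.3)) (array([556.46,  54.17]), np.float64(0.47))
```

```bash
python3 -m handwheel '[{"dx":0,"dy":-1.2,"dz":-10,"rx":-0.002,"ry":0.001,"rz":0,"fingers":50},{"dx":0,"dy":0,"dz":-15,"rx":0,"ry":0,"rz":0,"fingers":50},{"dx":0,"dy":0,"dz":-15,"rx":0,"ry":0,"rz":0,"fingers":50},{"dx":0,"dy":0,"dz":-10,"rx":0,"ry":0,"rz":0,"fingers":50},{"dx":0,"dy":0,"dz":0,"rx":0,"ry":0,"rz":0,"fingers":50}]'
python3 s.py
```

```text
clock: 6.35
ee_pos: [0.5585, 0.0559, 0.1348]
ee_rot: [-0.993, 1.329, 0.996]
wrist_force: [-0.9, -0.4, -4.4]
grip_width: 0.0593
6.35 [558.5  55.9 134.8] [ 0.0012  0.0026 -1.    ] fix rx ry -0.0026 0.0012 F [-0.9 -0.4 -4.4] T [0.01 0.04 0.01] 0.0593
```

```bash
python3 -m handwheel '[{"dx":-1,"dy":-3.5,"dz":0,"rx":-0.002,"ry":0.001,"rz":0,"fingers":50},{"dx":0,"dy":0,"dz":-8,"rx":0,"ry":0,"rz":0,"fingers":50},{"dx":0,"dy":0,"dz":-4,"rx":0,"ry":0,"rz":0,"fingers":50},{"dx":0,"dy":0,"dz":0,"rx":0,"ry":0,"rz":0,"fingers":50}]'
python3 s.py
```

```text
clock: 6.75
ee_pos: [0.5583, 0.0524, 0.1227]
ee_rot: [-0.995, 1.329, 0.994]
wrist_force: [0.5, 0.1, -4.5]
grip_width: 0.0592
6.75 [558.3  52.4 122.7] [ 2.1e-03  8.0e-04 -1.0e+00] fix rx ry -0.0008 0.0021 F [ 0.5  0.1 -4.5] T [ 0.01 -0.02 -0.07] 0.0592
```

```bash
python3 -m handwheel '[{"dx":-0.5,"dy":0,"dz":-6,"rx":-0.001,"ry":0.002,"rz":0,"fingers":50},{"dx":0,"dy":0,"dz":-6,"rx":0,"ry":0,"rz":0,"fingers":50},{"dx":0,"dy":0,"dz":-4,"rx":0,"ry":0,"rz":0,"fingers":50},{"dx":0,"dy":0,"dz":0,"rx":0,"ry":0,"rz":0,"fingers":50}]'
python3 s.py; python3 w.py w5.png;python3 -c "
from h import *
im=snap('scene','scene5.png')
cv2.imwrite('pics/c5.png',cv2.resize(cv2.imread('pics/scene5.png')[120:240,210:350],(700,600),interpolation=0))"
```

```text
clock: 7.15
ee_pos: [0.5582, 0.0526, 0.1057]
ee_rot: [-0.995, 1.331, 0.994]
wrist_force: [-0.2, -0.9, -4.3]
grip_width: 0.0591
7.15 [558.2  52.6 105.7] [ 0.001  0.    -1.   ] fix rx ry -0.0 0.001 F [-0.2 -0.9 -4.3] T [0.03 0.01 0.02] 0.0591
7.15 [0.5582 0.0526 0.1057] [ 0.001  -0.959   0.2835  0.      0.2835  0.959  -1.     -0.001   0.0003]
```

View pics/c5.png

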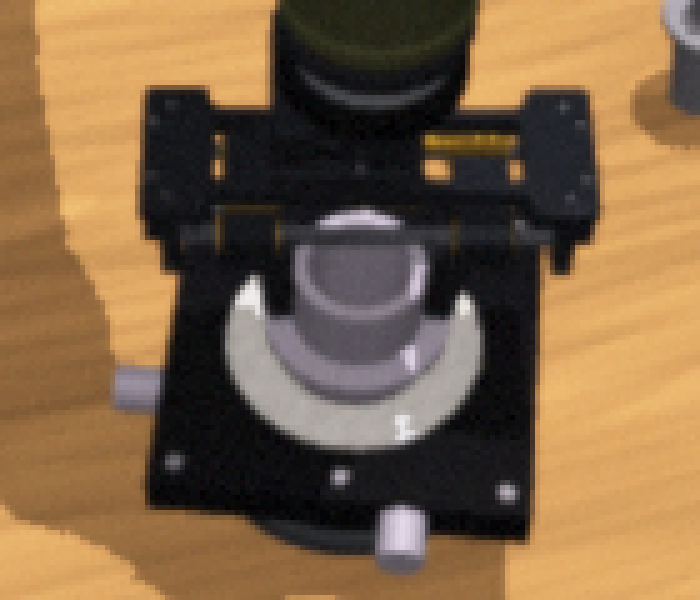

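View pics/w5.png

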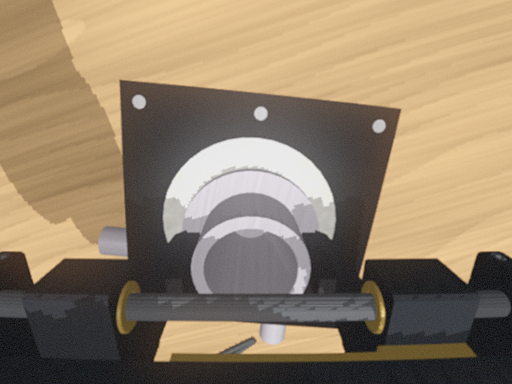

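```bash
python3 - <<'E'
from fit import *
import pickle
c,s=pickle.load(open('pics/w5.png.pkl','rb'))
im=cv2.imread('pics/w5.png').astype(float);im=cv2.GaussianBlur(im,(0,0),.8);g=im.mean(2)
pts=[]
for u in range(168,332,3):
    v=next((v for v in range(125,225) if g[v,u]<=150<g[v+1,u]),None)
    if v: pts.append((u,v+(150-g[v,u])/(g[v+1,u]-g[v,u])))
w=plane(c,pts,.075)[:,:2]*1000
print('insert',len(pts),fitc(w),fitc(w,60))
d=im[...,0]-im[...,1]
d2=cv2.GaussianBlur(d,(5,3),0)
fl=[]
for u in range(190,312,3):
    v=next((v for v in range(162,235) if d2[v,u]<=2.5<d2[v+1,u] and d2[v+4,u]>3 and g[v+4,u]>150),None)
    if v: fl.append((u,v+.5))
fl=np.array(fl);print(fl[::5].tolist())
w=plane(c,fl,.0961)[:,:2]*1000;print('flange',len(fl),fitc(w),fitc(w,43))
print(proj(c,[[.5576+.043*np.cos(a),.052+.043*np.sin(a),.0961] for a in np.arange(0,6.3,.785)]).round(0).tolist())
E
```

```text
insert 55 (array([557.54,  52.24,  60.04]), np.float64(0.05)) (array([557.5 ,  52.26]), np.float64(0.05))
[[190.0, 202.5], [205.0, 185.5], [220.0, 175.5], [235.0, 170.5], [250.0, 169.5], [265.0, 170.5], [280.0, 175.5], [295.0, 184.5], [310.0, 202.5]]
flange 41 (array([555.68,  53.77,  41.8 ]), np.float64(0.13)) (array([556.98,  53.4 ]), np.float64(0.19))
[[267.0, 293.0], [307.0, 266.0], [316.0, 220.0], [284.0, 180.0], [227.0, 174.0], [186.0, 208.0], [184.0, 255.0], [218.0, 289.0], [266.0, 293.0]]
```

```bash
python3 -m handwheel '[{"dx":0.4,"dy":-1,"dz":-4,"rx":0,"ry":0.001,"rz":0,"fingers":50},{"dx":0,"dy":0,"dz":-4,"rx":0,"ry":0,"rz":0,"fingers":50},{"dx":0,"dy":0,"dz":-2,"rx":0,"ry":0,"rz":0,"fingers":50},{"dx":0,"dy":0,"dz":0,"rx":0,"ry":0,"rz":0,"fingers":50}]'
python3 s.py
```

```text
clock: 7.65
ee_pos: [0.5595, 0.0516, 0.0957]
ee_rot: [-0.995, 1.33, 0.994]
wrist_force: [1.0, -0.1, -4.7]
grip_width: 0.0595
7.65 [559.5  51.6  95.7] [ 1.9e-03  4.0e-04 -1.0e+00] fix rx ry -0.0004 0.0019 F [ 1.  -0.1 -4.7] T [ 0.    0.02 -0.01] 0.0595
```

```bash
python3 -m handwheel '[{"dx":-0.9,"dy":0,"dz":-1.5,"rx":0,"ry":0.001,"rz":0,"fingers":50},{"dx":0,"dy":0,"dz":-1.5,"rx":0,"ry":0,"rz":0,"fingers":50},{"dx":0,"dy":0,"dz":-0.7,"rx":0,"ry":0,"rz":0,"fingers":50}]'
python3 s.py
```

```text
clock: 7.95
ee_pos: [0.5586, 0.0517, 0.0919]
ee_rot: [-0.995, 1.33, 0.994]
wrist_force: [-0.2, -0.2, -4.7]
grip_width: 0.0594
7.95 [558.6  51.7  91.9] [ 1.1e-03  5.0e-04 -1.0e+00] fix rx ry -0.0005 0.0011 F [-0.2 -0.2 -4.7] T [-0.04 -0.03 -0.03] 0.0594
```

```bash
python3 -m handwheel '[{"dx":0,"dy":0,"dz":-0.7,"rx":0,"ry":0.001,"rz":0,"fingers":50},{"dx":0,"dy":0,"dz":-0.5,"rx":0,"ry":0,"rz":0,"fingers":50}]'
python3 s.py
python3 -m handwheel '[{"dx":0,"dy":0,"dz":-0.5,"rx":0,"ry":0,"rz":0,"fingers":50}]';python3 s.py
```

```text
clock: 8.15
ee_pos: [0.5587, 0.0517, 0.0906]
ee_rot: [-0.994, 1.331, 0.995]
wrist_force: [-0.3, -0.1, -4.6]
grip_width: 0.0592
8.15 [558.7  51.7  90.6] [ 2.e-04  6.e-04 -1.e+00] fix rx ry -0.0006 0.0002 F [-0.3 -0.1 -4.6] T [ 0.05 -0.03 -0.02] 0.0592
clock: 8.25
ee_pos: [0.5587, 0.0517, 0.0905]
ee_rot: [-0.995, 1.331, 0.995]
wrist_force: [-2.1, -0.4, 4.1]
grip_width: 0.0592
8.25 [558.7  51.7  90.5] [ 3.e-04  5.e-04 -1.e+00] fix rx ry -0.0005 0.0003 F [-2.1 -0.4  4.1] T [0.15 0.41 0.  ] 0.0592
```

```bash
python3 -m handwheel '[{"dx":0,"dy":0,"dz":-0.2,"rx":0,"ry":0,"rz":0,"fingers":59.5},{"dx":0,"dy":0,"dz":0,"rx":0,"ry":0,"rz":0,"fingers":62},{"dx":0,"dy":0,"dz":0,"rx":0,"ry":0,"rz":0,"fingers":68},{"dx":0,"dy":0,"dz":0,"rx":0,"ry":0,"rz":0,"fingers":80},{"dx":0,"dy":0,"dz":0,"rx":0,"ry":0,"rz":0,"fingers":84},{"dx":0,"dy":0,"dz":0,"rx":0,"ry":0,"rz":0,"fingers":84}]';python3 s.py; python3 w.py w6.png;python3 -c "
from h import *
im=snap('scene','scene6.png')
cv2.imwrite('pics/c6.png',cv2.resize(cv2.imread('pics/scene6.png')[120:240,210:350],(700,600),interpolation=0))"
```

```text
clock: 8.85
ee_pos: [0.561, 0.0523, 0.092]
ee_rot: [-0.996, 1.326, 0.992]
wrist_force: [-0.5, -0.1, -0.5]
grip_width: 0.0838
8.85 [561.   52.3  92. ] [ 0.0058  0.0017 -1.    ] fix rx ry -0.0017 0.0058 F [-0.5 -0.1 -0.5] T [0.01 0.01 0.03] 0.0838
8.85 [0.561  0.0523 0.092 ] [ 0.0058 -0.9589  0.2836  0.0017  0.2836  0.9589 -1.     -0.0051  0.0032]
```

View pics/c6.png

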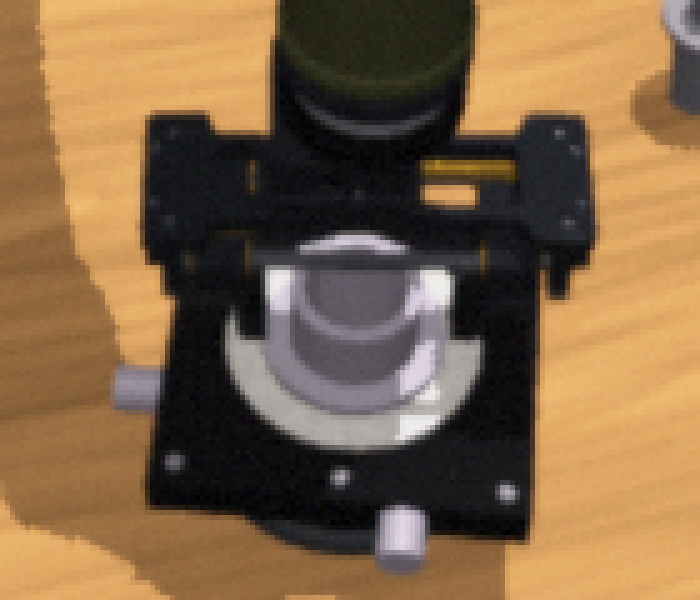

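View pics/w6.png

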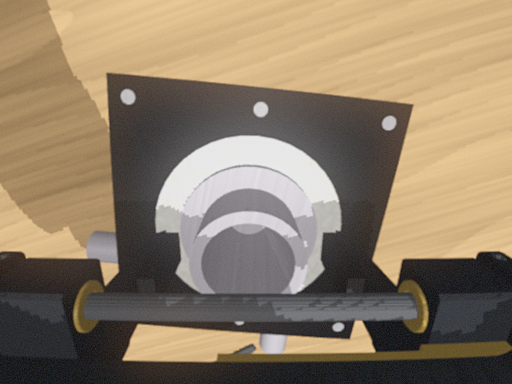

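```bash
python3 -m handwheel '[{"dx":-1,"dy":0,"dz":10,"rx":-0.002,"ry":0.006,"rz":0,"fingers":88},{"dx":0,"dy":0,"dz":15,"rx":0,"ry":0,"rz":0,"fingers":88},{"dx":0,"dy":0,"dz":25,"rx":0,"ry":0,"rz":0,"fingers":88},{"dx":0,"dy":0,"dz":35,"rx":0,"ry":0,"rz":0,"fingers":88},{"dx":-5,"dy":10,"dz":35,"rx":0,"ry":0,"rz":0,"fingers":88},{"dx":-20,"dy":30,"dz":10,"rx":0,"ry":0,"rz":0,"fingers":88},{"dx":-25,"dy":40,"dz":0,"rx":0,"ry":0,"rz":0,"fingers":88},{"dx":-25,"dy":40,"dz":0,"rx":0,"ry":0,"rz":0,"fingers":88},{"dx":-25,"dy":40,"dz":0,"rx":0,"ry":0,"rz":0,"fingers":88},{"dx":-20,"dy":30,"dz":0,"rx":0,"ry":0,"rz":0,"fingers":88},{"dx":-10,"dy":15,"dz":0,"rx":0,"ry":0,"rz":0,"fingers":88},{"dx":0,"dy":0,"dz":0,"rx":0,"ry":0,"rz":0,"fingers":88}]';python3 s.py; python3 w.py w7.png
```

```text
clock: 10.15
ee_pos: [0.4239, 0.2624, 0.2275]
ee_rot: [-0.99, 1.331, 0.991]
wrist_force: [-0.4, 0.3, -0.0]
grip_width: 0.0882
10.15 [423.9 262.4 227.5] [ 0.0017  0.0021 -1.    ] fix rx ry -0.0021 0.0017 F [-0.4  0.3 -0. ] T [-0.03 -0.02  0.01] 0.0882
10.15 [0.4239 0.2624 0.2275] [ 0.0017 -0.9576  0.2882  0.0021  0.2882  0.9576 -1.     -0.001   0.0024]
```

View pics/w7.png

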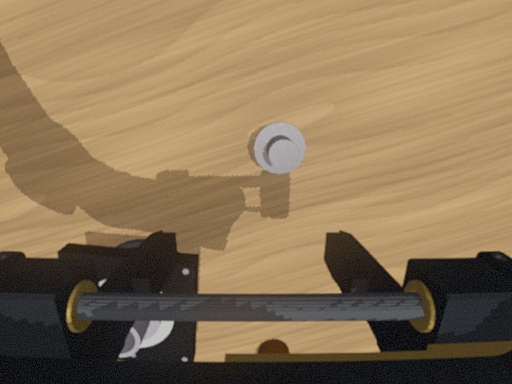

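```bash
python3 m.py w7.png .067;  python3 -m handwheel '[{"dx":-8,"dy":12,"dz":-5,"rx":-0.002,"ry":0.002,"rz":0,"fingers":88},{"dx":-9,"dy":14,"dz":-15,"rx":0,"ry":0,"rz":0,"fingers":88},{"dx":-3,"dy":8,"dz":-25,"rx":0,"ry":0,"rz":0,"fingers":88},{"dx":0,"dy":0,"dz":-20,"rx":0,"ry":0,"rz":0,"fingers":88},{"dx":0,"dy":0,"dz":0,"rx":0,"ry":0,"rz":0,"fingers":70}]';python3 s.py
```

```text
[145. 338.] 0.067 [608.8  50. ] [ 37.4 100.8] circ 612.6 48.0 112.3
[279. 148.] 0.067 [402.6 303.2] [56.7 56.8] circ 402.7 303.1 58.1
clock: 10.7
ee_pos: [0.4118, 0.2874, 0.1609]
ee_rot: [-0.985, 1.338, 0.972]
wrist_force: [-1.3, -0.2, 1.1]
grip_width: 0.0823
10.7 [411.8 287.4 160.9] [ 0.0057 -0.005  -1.    ] fix rx ry 0.005 0.0057 F [-1.3 -0.2  1.1] T [-0.02  0.01  0.04] 0.0823
```

```bash
python3 -m handwheel '[{"dx":-9,"dy":14,"dz":0,"rx":0.005,"ry":0.0057,"rz":0,"fingers":60},{"dx":0,"dy":0,"dz":-10,"rx":0,"ry":0,"rz":0,"fingers":60},{"dx":0,"dy":0,"dz":-10,"rx":0,"ry":0,"rz":0,"fingers":60},{"dx":0,"dy":0,"dz":0,"rx":0,"ry":0,"rz":0,"fingers":60}]';python3 s.py
```

```text
clock: 11.1
ee_pos: [0.4054, 0.3007, 0.1414]
ee_rot: [-0.974, 1.338, 0.974]
wrist_force: [-0.1, -0.7, -1.6]
grip_width: 0.0599
11.1 [405.4 300.7 141.4] [ 0.003   0.0016 -1.    ] fix rx ry -0.0016 0.003 F [-0.1 -0.7 -1.6] T [-0.01 -0.01 -0.05] 0.0599
```

```bash
python3 -m handwheel '[{"dx":-3,"dy":1.6,"dz":-10,"rx":-0.0016,"ry":0.003,"rz":0,"fingers":60},{"dx":0,"dy":0,"dz":-15,"rx":0,"ry":0,"rz":0,"fingers":60},{"dx":0,"dy":0,"dz":-10,"rx":0,"ry":0,"rz":0,"fingers":60},{"dx":0,"dy":0,"dz":0,"rx":0,"ry":0,"rz":0,"fingers":60}]';python3 s.py; python3 w.py w8.png
```

```text
clock: 11.5
ee_pos: [0.4026, 0.3024, 0.1047]
ee_rot: [-0.974, 1.341, 0.974]
wrist_force: [0.8, 0.7, -0.0]
grip_width: 0.0602
11.5 [402.6 302.4 104.7] [ 9.e-04  4.e-04 -1.e+00] fix rx ry -0.0004 0.0009 F [ 0.8  0.7 -0. ] T [ 0.06 -0.01 -0.02] 0.0602
11.5 [0.4026 0.3024 0.1047] [ 0.0009 -0.9508  0.3099  0.0004  0.3099  0.9508 -1.     -0.0007  0.0007]
```

View pics/w8.png

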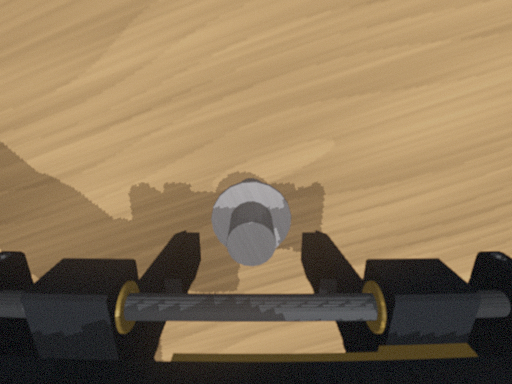

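Cone stem at column ~251 sits midway between the fingers (200–302). Descend the last 28 mm and grip.

```bash
python3 -m handwheel '[{"dx":0,"dy":0,"dz":-12,"rx":0,"ry":0.001,"rz":0,"fingers":60},{"dx":0,"dy":0,"dz":-10,"rx":0,"ry":0,"rz":0,"fingers":60},{"dx":0,"dy":0,"dz":-5,"rx":0,"ry":0,"rz":0,"fingers":60},{"dx":0,"dy":0,"dz":0,"rx":0,"ry":0,"rz":0,"fingers":60}]';python3 s.py
```

```text
clock: 11.95
ee_pos: [0.4033, 0.303, 0.0765]
ee_rot: [-0.973, 1.34, 0.974]
wrist_force: [0.1, 0.2, 0.3]
grip_width: 0.0598
11.95 [403.3 303.   76.5] [ 0.0015  0.002  -1.    ] fix rx ry -0.002 0.0015 F [0.1 0.2 0.3] T [ 0.03 -0.03  0.04] 0.0598
```

```bash
python3 -m handwheel '[{"dx":-0.8,"dy":-0.6,"dz":-1,"rx":-0.002,"ry":0.0015,"rz":0,"fingers":40},{"dx":0,"dy":0,"dz":0,"rx":0,"ry":0,"rz":0,"fingers":36},{"dx":0,"dy":0,"dz":0,"rx":0,"ry":0,"rz":0,"fingers":36},{"dx":0,"dy":0,"dz":0,"rx":0,"ry":0,"rz":0,"fingers":20},{"dx":0,"dy":0,"dz":0,"rx":0,"ry":0,"rz":0,"fingers":20},{"dx":0,"dy":0,"dz":0,"rx":0,"ry":0,"rz":0,"fingers":20}]' 30;python3 s.py
```

```text
clock: 12.55
ee_pos: [0.4026, 0.3024, 0.0759]
ee_rot: [-0.974, 1.342, 0.974]
wrist_force: [0.3, 0.4, -2.5]
grip_width: 0.0289
12.55 [402.6 302.4  75.9] [ 3.e-04  3.e-04 -1.e+00] fix rx ry -0.0003 0.0003 F [ 0.3  0.4 -2.5] T [0.03 0.   0.04] 0.0289
```

```bash
python3 -m handwheel '[{"dx":0,"dy":0,"dz":5,"rx":0,"ry":0,"rz":0,"fingers":20},{"dx":0,"dy":0,"dz":15,"rx":0,"ry":0,"rz":0,"fingers":20},{"dx":0,"dy":0,"dz":30,"rx":0,"ry":0,"rz":0,"fingers":20},{"dx":0,"dy":0,"dz":35,"rx":0,"ry":0,"rz":0,"fingers":20},{"dx":0,"dy":0,"dz":35,"rx":0,"ry":0,"rz":0,"fingers":20},{"dx":0,"dy":0,"dz":25,"rx":0,"ry":0,"rz":0,"fingers":20},{"dx":0,"dy":0,"dz":10,"rx":0,"ry":0,"rz":0,"fingers":20},{"dx":0,"dy":0,"dz":0,"rx":0,"ry":0,"rz":0,"fingers":20}]';python3 s.py
```

```text
clock: 13.35
ee_pos: [0.3998, 0.2996, 0.2366]
ee_rot: [-0.976, 1.347, 0.974]
wrist_force: [0.1, 0.4, -2.8]
grip_width: 0.0289
13.35 [399.8 299.6 236.6] [-0.0035 -0.0042 -1.    ] fix rx ry 0.0042 -0.0035 F [ 0.1  0.4 -2.8] T [ 0.05 -0.05 -0.01] 0.0289
```

```bash
python3 -m handwheel '[{"dx":5,"dy":-8,"dz":2,"rx":0.004,"ry":-0.003,"rz":0,"fingers":20},{"dx":12,"dy":-20,"dz":0,"rx":0,"ry":0,"rz":0,"fingers":20},{"dx":20,"dy":-31,"dz":0,"rx":0,"ry":0,"rz":0,"fingers":20},{"dx":25,"dy":-39,"dz":0,"rx":0,"ry":0,"rz":0,"fingers":20},{"dx":25,"dy":-39,"dz":0,"rx":0,"ry":0,"rz":0,"fingers":20},{"dx":25,"dy":-39,"dz":0,"rx":0,"ry":0,"rz":0,"fingers":20},{"dx":20,"dy":-31,"dz":0,"rx":0,"ry":0,"rz":0,"fingers":20},{"dx":12,"dy":-20,"dz":0,"rx":0,"ry":0,"rz":0,"fingers":20},{"dx":5,"dy":-8,"dz":0,"rx":0,"ry":0,"rz":0,"fingers":20},{"dx":0,"dy":0,"dz":0,"rx":0,"ry":0,"rz":0,"fingers":20}]';python3 s.py
```

```text
clock: 14.35
ee_pos: [0.5453, 0.045, 0.2239]
ee_rot: [-0.974, 1.369, 0.984]
wrist_force: [0.6, 0.1, -2.8]
grip_width: 0.0285
14.35 [545.3  45.  223.9] [-0.0252 -0.0108 -0.9996] fix rx ry 0.0108 -0.0252 F [ 0.6  0.1 -2.8] T [ 0.08  0.02 -0.05] 0.0285
```

```bash
python3 -m handwheel '[{"dx":6,"dy":3,"dz":6,"rx":0.01,"ry":-0.024,"rz":0,"fingers":20},{"dx":6,"dy":3,"dz":0,"rx":0,"ry":0,"rz":0,"fingers":20},{"dx":0,"dy":0,"dz":0,"rx":0,"ry":0,"rz":0,"fingers":20},{"dx":0,"dy":0,"dz":0,"rx":0,"ry":0,"rz":0,"fingers":20}]';python3 s.py
```

```text
clock: 14.75
ee_pos: [0.5553, 0.0573, 0.2295]
ee_rot: [-0.978, 1.339, 0.985]
wrist_force: [-0.1, 0.2, -2.9]
grip_width: 0.0287
14.75 [555.3  57.3 229.5] [-0.0029  0.003  -1.    ] fix rx ry -0.003 -0.0029 F [-0.1  0.2 -2.9] T [-0.02  0.03  0.01] 0.0287
```

```bash
python3 -m handwheel '[{"dx":2.7,"dy":-5,"dz":0,"rx":-0.003,"ry":-0.003,"rz":0,"fingers":20},{"dx":0,"dy":0,"dz":0,"rx":0,"ry":0,"rz":0,"fingers":20}]';python3 s.py; python3 w.py w9.png;python3 -c "
from h import *
im=snap('scene','scene9.png')
cv2.imwrite('pics/c9.png',cv2.resize(cv2.imread('pics/scene9.png')[100:240,200:360],(640,560),interpolation=0))"
```

```text
clock: 14.95
ee_pos: [0.5579, 0.0536, 0.2298]
ee_rot: [-0.984, 1.337, 0.983]
wrist_force: [-0.7, 0.1, -1.1]
grip_width: 0.0287
14.95 [557.9  53.6 229.8] [ 5.e-04  1.e-04 -1.e+00] fix rx ry -0.0001 0.0005 F [-0.7  0.1 -1.1] T [-0.01  0.01 -0.04] 0.0287
14.95 [0.5579 0.0536 0.2298] [ 0.0005 -0.9547  0.2976  0.0001  0.2976  0.9547 -1.     -0.0005  0.0002]
```

View pics/c9.png

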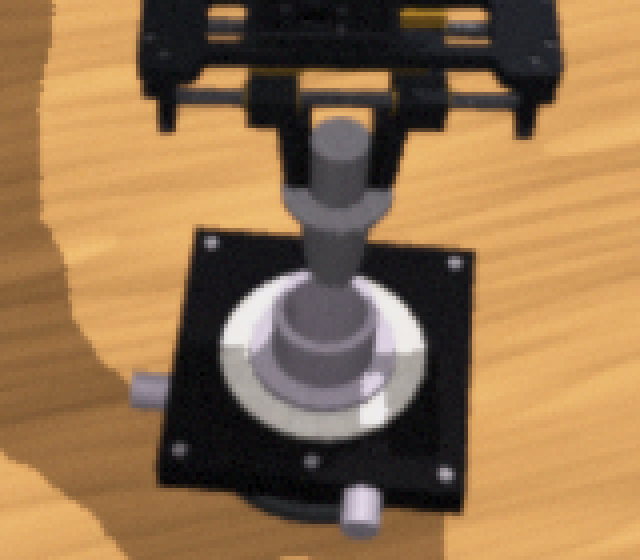

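View pics/w9.png

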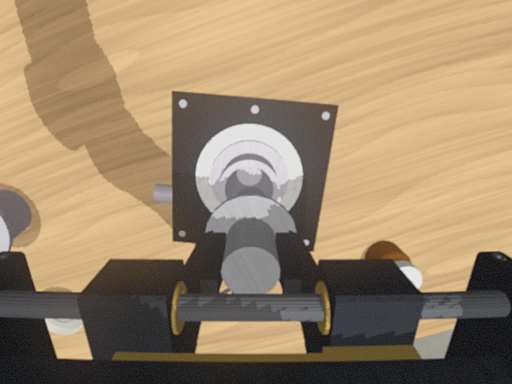

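```bash
cat > fw.py <<'E'
from fit import *
import pickle,sys
def edges(f,us,lo,hi,th,ch,up=True):
    im=cv2.GaussianBlur(cv2.imread('pics/'+f).astype(float),(0,0),.8)
    g=im.mean(2) if ch=='g' else cv2.GaussianBlur(im[...,0]-im[...,1],(5,3),0)
    if not up: g=-g;th=-th
    P=[]
    for u in us:
        v=next((v for v in range(lo,hi) if g[v,u]<=th<g[v+1,u] and g[v+3,u]>th),None)
        if v is not None: P.append((u,v+(th-g[v,u])/(g[v+1,u]-g[v,u])))
    return np.array(P)
def load(f): return pickle.load(open('pics/'+f+'.pkl','rb'))[0]
E
python3 - <<'E'
from fw import *
f='w9.png';c=load(f)
P=edges(f,range(200,300,3),115,172,150,'g');w=plane(c,P,.075)[:,:2]*1000;print('insert',len(P),fitc(w),fitc(w,60))
P=edges(f,range(214,287,3),132,172,2.5,'d');print(P[::4].round(0).tolist());w=plane(c,P,.081)[:,:2]*1000;print('sl flange',len(P),fitc(w),fitc(w,43))
im=cv2.imread('pics/'+f)
for u in(215,250,285):print(u,[int(x) for x in im[185:240,u].mean(1)][::2],[int(x) for x in (im[185:240,u,0].astype(int)-im[185:240,u,1])][::2])
E
```

```text
insert 34 (array([557.76,  52.37,  60.24]), np.float64(0.06)) (array([557.5 ,  52.45]), np.float64(0.07))
[[214.0, 162.0], [226.0, 148.0], [238.0, 141.0], [250.0, 140.0], [262.0, 142.0], [274.0, 149.0], [286.0, 166.0]]
sl flange 25 (array([556.86,  52.88,  42.32]), np.float64(0.13)) (array([557.6,  52.6]), np.float64(0.17))
215 [168, 166, 169, 169, 166, 168, 178, 181, 184, 183, 183, 172, 134, 183, 193, 187, 180, 146, 143, 144, 143, 141, 143, 142, 68, 56, 54, 55] [6, 6, 3, 7, 6, 3, -4, -6, -6, -6, -6, -6, -3, 2, 2, 4, 2, 2, 0, 1, 6, 1, 2, 5, -1, -5, 1, -3]
250 [153, 116, 106, 108, 107, 140, 201, 195, 195, 195, 198, 193, 190, 187, 190, 193, 165, 99, 102, 103, 101, 104, 96, 102, 99, 98, 97, 97] [8, 5, 2, 6, 3, 4, 4, 3, 4, 3, 4, 3, 3, 4, 2, 2, 4, 4, 3, 5, 0, 0, 0, 0, 2, 4, 1, 0]
285 [166, 169, 171, 171, 178, 183, 183, 181, 180, 184, 182, 156, 130, 141, 148, 151, 146, 147, 144, 143, 145, 143, 145, 143, 61, 54, 54, 51] [6, 4, 6, 1, -1, -6, -7, -8, -7, -5, -6, -6, 1, 0, 4, 4, 1, 0, 2, 4, 1, 1, 1, 3, -2, -3, -2, -4]
```

```bash
python3 - <<'E'
from fw import *
f='w9.png';c=load(f)
im=cv2.imread('pics/'+f)
a=np.arange(0,6.2832,.02)
for z,R,col in((.2209,.029,(0,0,255)),(.2569,.015,(0,255,0))):
    p=proj(c,np.c_[.5579+R*np.cos(a),.0536+R*np.sin(a),0*a+z]);q=(p-[180,170])*5
    print(p.min(0),p.max(0))
    if z==.2209: o=cv2.resize(im[170:300,180:320],(700,650),interpolation=0)[:600]
    for x,y in q.astype(int): cv2.circle(o,(x+2,y+2),1,col,-1)
cv2.imwrite('pics/o9.png',o)
E
```

```text
[203.12330232 195.42978098] [296.26889838 278.88259474]
[219.64846215 246.99063001] [279.57644493 298.06904328]
```

View pics/o9.png

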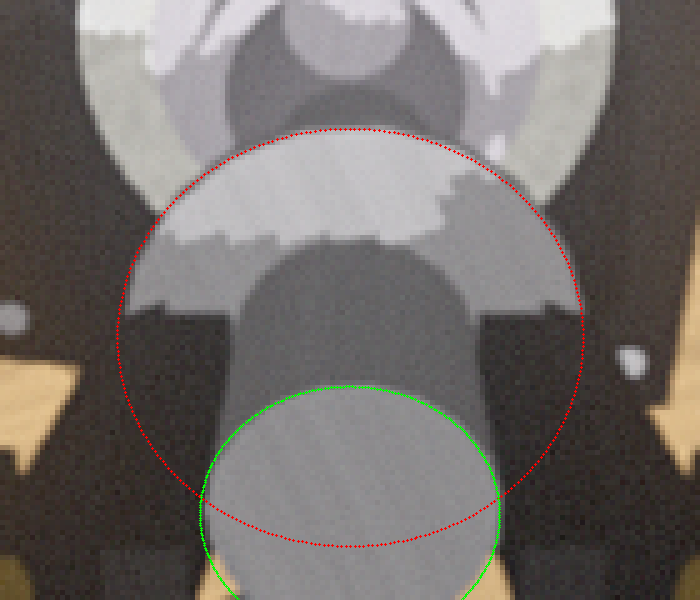

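```bash
python3 -m handwheel '[{"dx":-0.4,"dy":-1.2,"dz":-8,"rx":0,"ry":0,"rz":0,"fingers":20},{"dx":0,"dy":0,"dz":-12,"rx":0,"ry":0,"rz":0,"fingers":20},{"dx":0,"dy":0,"dz":-8,"rx":0,"ry":0,"rz":0,"fingers":20},{"dx":0,"dy":0,"dz":0,"rx":0,"ry":0,"rz":0,"fingers":20}]';python3 s.py
```

```text
clock: 15.45
ee_pos: [0.5565, 0.0526, 0.1988]
ee_rot: [-0.983, 1.338, 0.985]
wrist_force: [0.0, 0.2, -2.2]
grip_width: 0.0287
15.45 [556.5  52.6 198.8] [-1.2e-03  7.0e-04 -1.0e+00] fix rx ry -0.0007 -0.0012 F [ 0.   0.2 -2.2] T [-0.02  0.04  0.03] 0.0287
```

```bash
python3 -m handwheel '[{"dx":0.9,"dy":-0.2,"dz":-6,"rx":-0.001,"ry":-0.001,"rz":0,"fingers":20},{"dx":0,"dy":0,"dz":-8,"rx":0,"ry":0,"rz":0,"fingers":20},{"dx":0,"dy":0,"dz":-8,"rx":0,"ry":0,"rz":0,"fingers":20},{"dx":0,"dy":0,"dz":-4,"rx":0,"ry":0,"rz":0,"fingers":20},{"dx":0,"dy":0,"dz":0,"rx":0,"ry":0,"rz":0,"fingers":20}]';python3 s.py
```

```text
clock: 15.95
ee_pos: [0.5573, 0.0524, 0.1698]
ee_rot: [-0.984, 1.338, 0.984]
wrist_force: [-0.8, -0.2, -2.2]
grip_width: 0.0287
15.95 [557.3  52.4 169.8] [-1.e-03 -4.e-04 -1.e+00] fix rx ry 0.0004 -0.001 F [-0.8 -0.2 -2.2] T [-0.03  0.04  0.03] 0.0287
```

```bash
python3 -m handwheel '[{"dx":0.2,"dy":0,"dz":-6,"rx":0,"ry":-0.001,"rz":0,"fingers":20},{"dx":0,"dy":0,"dz":-7,"rx":0,"ry":0,"rz":0,"fingers":20},{"dx":0,"dy":0,"dz":-6,"rx":0,"ry":0,"rz":0,"fingers":20},{"dx":0,"dy":0,"dz":-3,"rx":0,"ry":0,"rz":0,"fingers":20},{"dx":0,"dy":0,"dz":0,"rx":0,"ry":0,"rz":0,"fingers":20}]';python3 s.py; python3 w.py w10.png
```

```text
clock: 16.45
ee_pos: [0.5579, 0.0525, 0.1461]
ee_rot: [-0.984, 1.336, 0.983]
wrist_force: [0.3, 0.2, -2.1]
grip_width: 0.029
16.45 [557.9  52.5 146.1] [ 1.e-03 -2.e-04 -1.e+00] fix rx ry 0.0002 0.001 F [ 0.3  0.2 -2.1] T [0.03 0.01 0.01] 0.029
16.45 [0.5579 0.0525 0.1461] [ 0.001  -0.9547  0.2977 -0.0002  0.2977  0.9547 -1.     -0.001   0.0001]
```

View pics/w10.png

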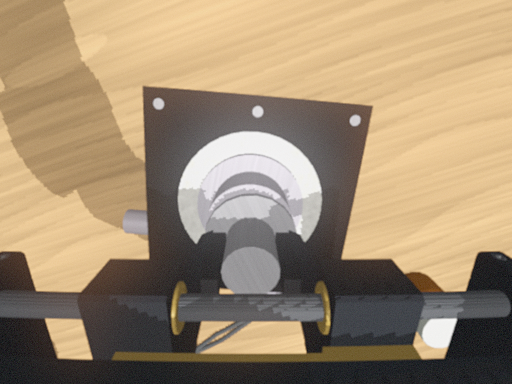

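```bash
python3 - <<'E'
from fw import *
f='w10.png';c=load(f)
P=edges(f,range(208,293,3),140,200,2.5,'d');w=plane(c,P,.081)[:,:2]*1000;print('sl flange',len(P),fitc(w),fitc(w,43))
im=cv2.imread('pics/'+f);a=np.arange(0,6.2832,.02)
o=cv2.resize(im[140:260,180:320],(700,600),interpolation=0)
for x0,y0,z,R,col in((.5579,.0525,.1372,.029,(0,0,255)),(.5575,.0526,.117,.030,(255,0,0)),(.5575,.0526,.081,.043,(0,160,0))):
    for x,y in ((proj(c,np.c_[x0+R*np.cos(a),y0+R*np.sin(a),0*a+z])-[180,140])*5).astype(int): cv2.circle(o,(int(x)+2,int(y)+2),1,col,-1)
cv2.imwrite('pics/o10.png',o)
E
```

```text
sl flange 29 (array([556.04,  53.04,  41.76]), np.float64(0.13)) (array([557.36,  52.62]), np.float64(0.19))
```

View pics/o10.png

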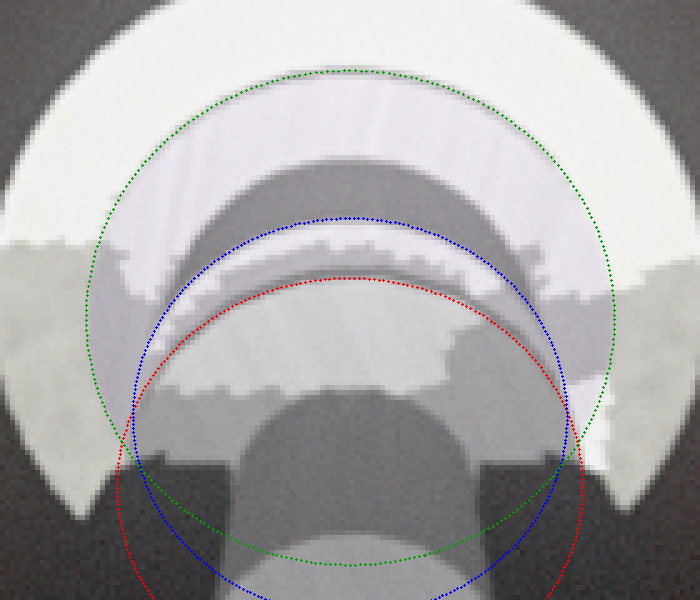

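```bash
python3 -m handwheel '[{"dx":-0.3,"dy":0,"dz":-4,"rx":0,"ry":0.001,"rz":0,"fingers":20},{"dx":0,"dy":0,"dz":-4,"rx":0,"ry":0,"rz":0,"fingers":20},{"dx":0,"dy":0,"dz":-2,"rx":0,"ry":0,"rz":0,"fingers":20},{"dx":0,"dy":0,"dz":-1,"rx":0,"ry":0,"rz":0,"fingers":20}]';python3 s.py
```

```text
clock: 16.9
ee_pos: [0.5582, 0.0526, 0.135]
ee_rot: [-0.984, 1.336, 0.983]
wrist_force: [0.1, 0.4, -2.7]
grip_width: 0.029
16.9 [558.2  52.6 135. ] [ 1.6e-03  2.0e-04 -1.0e+00] fix rx ry -0.0002 0.0016 F [ 0.1  0.4 -2.7] T [-0.02 -0.02 -0.04] 0.029
```

```bash
python3 -m handwheel '[{"dx":-0.6,"dy":-0.1,"dz":-1.2,"rx":0,"ry":0.0015,"rz":0,"fingers":20},{"dx":0,"dy":0,"dz":-1,"rx":0,"ry":0,"rz":0,"fingers":20}]';python3 s.py
python3 -m handwheel '[{"dx":0,"dy":0,"dz":-0.7,"rx":0,"ry":0,"rz":0,"fingers":20}]';python3 s.py
```

```text
clock: 17.1
ee_pos: [0.5577, 0.0525, 0.1326]
ee_rot: [-0.983, 1.337, 0.984]
wrist_force: [-0.3, 0.6, -2.6]
grip_width: 0.0284
17.1 [557.7  52.5 132.6] [ 1.e-04  2.e-04 -1.e+00] fix rx ry -0.0002 0.0001 F [-0.3  0.6 -2.6] T [ 0.01 -0.07  0.03] 0.0284
clock: 17.2
ee_pos: [0.5577, 0.0525, 0.1319]
ee_rot: [-0.983, 1.337, 0.984]
wrist_force: [-0.5, 0.5, -3.0]
grip_width: 0.029
17.2 [557.7  52.5 131.9] [ 2.e-04  3.e-04 -1.e+00] fix rx ry -0.0003 0.0002 F [-0.5  0.5 -3. ] T [-0.05 -0.02  0.05] 0.029
```

```bash
python3 -m handwheel '[{"dx":0,"dy":0,"dz":-0.7,"rx":0,"ry":0,"rz":0,"fingers":20}]';python3 s.py
python3 -m handwheel '[{"dx":0,"dy":0,"dz":-0.4,"rx":0,"ry":0,"rz":0,"fingers":20}]';python3 s.py
```

```text
clock: 17.3
ee_pos: [0.5578, 0.0525, 0.1312]
ee_rot: [-0.983, 1.337, 0.984]
wrist_force: [-0.6, 0.4, -2.9]
grip_width: 0.0288
17.3 [557.8  52.5 131.2] [ 3.e-04  3.e-04 -1.e+00] fix rx ry -0.0003 0.0003 F [-0.6  0.4 -2.9] T [0.05 0.03 0.05] 0.0288
clock: 17.4
ee_pos: [0.5578, 0.0526, 0.1309]
ee_rot: [-0.984, 1.337, 0.984]
wrist_force: [-1.5, -0.7, 0.9]
grip_width: 0.0288
17.4 [557.8  52.6 130.9] [ 4.e-04  3.e-04 -1.e+00] fix rx ry -0.0003 0.0004 F [-1.5 -0.7  0.9] T [-0.12  0.13 -0.01] 0.0288
```

```bash
python3 -m handwheel '[{"dx":0,"dy":0,"dz":-0.2,"rx":0,"ry":0,"rz":0,"fingers":29},{"dx":0,"dy":0,"dz":0,"rx":0,"ry":0,"rz":0,"fingers":31},{"dx":0,"dy":0,"dz":0,"rx":0,"ry":0,"rz":0,"fingers":38},{"dx":0,"dy":0,"dz":0,"rx":0,"ry":0,"rz":0,"fingers":55},{"dx":0,"dy":0,"dz":0,"rx":0,"ry":0,"rz":0,"fingers":60}]';python3 s.py
```

```text
clock: 17.9
ee_pos: [0.559, 0.0529, 0.1318]
ee_rot: [-0.984, 1.334, 0.982]
wrist_force: [-0.4, 0.3, 0.3]
grip_width: 0.0521
17.9 [559.   52.9 131.8] [ 3.5e-03  9.0e-04 -1.0e+00] fix rx ry -0.0009 0.0035 F [-0.4  0.3  0.3] T [-0.02  0.06 -0.  ] 0.0521
```

Released; now straight up, then aside for a look.

```bash
python3 -m handwheel '[{"dx":-1,"dy":0,"dz":8,"rx":-0.001,"ry":0.0035,"rz":0,"fingers":65},{"dx":0,"dy":0,"dz":15,"rx":0,"ry":0,"rz":0,"fingers":65},{"dx":0,"dy":0,"dz":25,"rx":0,"ry":0,"rz":0,"fingers":65},{"dx":0,"dy":0,"dz":30,"rx":0,"ry":0,"rz":0,"fingers":65},{"dx":0,"dy":5,"dz":30,"rx":0,"ry":0,"rz":0,"fingers":65},{"dx":-15,"dy":25,"dz":10,"rx":0,"ry":0,"rz":0,"fingers":65},{"dx":-25,"dy":40,"dz":0,"rx":0,"ry":0,"rz":0,"fingers":65},{"dx":-25,"dy":40,"dz":0,"rx":0,"ry":0,"rz":0,"fingers":65},{"dx":-25,"dy":40,"dz":0,"rx":0,"ry":0,"rz":0,"fingers":65},{"dx":-20,"dy":25,"dz":0,"rx":0,"ry":0,"rz":0,"fingers":65},{"dx":-5,"dy":10,"dz":0,"rx":0,"ry":0,"rz":0,"fingers":65},{"dx":0,"dy":0,"dz":0,"rx":0,"ry":0,"rz":0,"fingers":65}]';python3 s.py;python3 -c "
from h import *
snap('scene','scene11.png');snap('top','top11.png')
o=np.zeros((600,800,3),np.uint8)
o[:,:400]=cv2.resize(cv2.imread('pics/scene11.png')[120:240,240:320],(400,600),interpolation=0)
o[:400,400:]=cv2.resize(cv2.imread('pics/top11.png')[150:250,185:285],(400,400),interpolation=0)
cv2.imwrite('pics/c11.png',o)"
```

```text
clock: 19.1
ee_pos: [0.4394, 0.2423, 0.2619]
ee_rot: [-0.98, 1.331, 0.977]
wrist_force: [0.1, -1.5, 0.4]
grip_width: 0.065
19.1 [439.4 242.3 261.9] [ 0.0075  0.0032 -1.    ] fix rx ry -0.0032 0.0075 F [ 0.1 -1.5  0.4] T [ 0.03 -0.05  0.02] 0.065
```

View pics/c11.png

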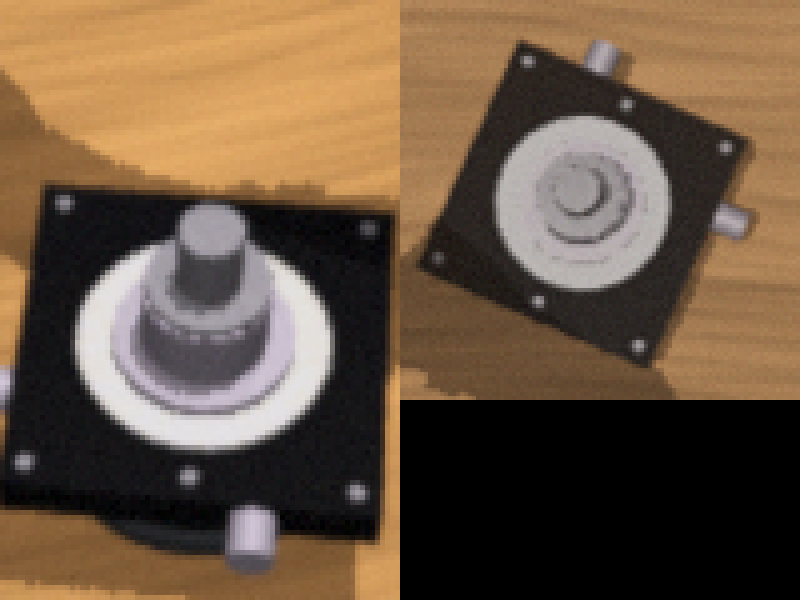

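View pics/scene11.png

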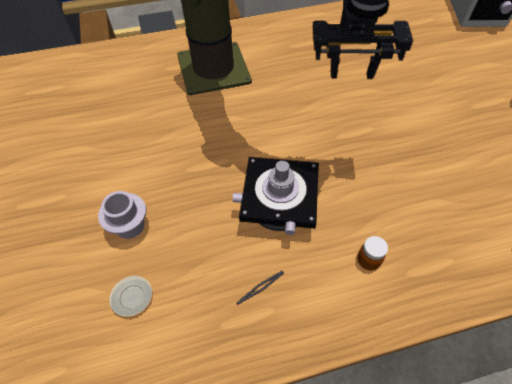

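```bash
python3 -m handwheel '[{"dx":0,"dy":0,"dz":0,"rx":0,"ry":0,"rz":0,"fingers":65},{"dx":0,"dy":0,"dz":0,"rx":0,"ry":0,"rz":0,"fingers":65}]'; python3 -c "
from h import *
print(r.close_job())"
```

```text
clock: 19.4
ee_pos: [0.4431, 0.2363, 0.2613]
ee_rot: [-0.975, 1.336, 0.967]
wrist_force: [1.1, -0.4, 0.8]
grip_width: 0.0651
the job is handed in; nothing more can be done
None
```

The specimen mount is built and handed in at 19.4 s. The smaller sleeve went into the stage's seat first, then the steel cone into the sleeve, and both were released.

- **Sleeve:** it touched down at the expected home height, the tool within 0.1 mm of where it should be. The upward push on the wrist was about 9 N.
- **Cone:** it also touched down at its home height, with a push of about 4 N.
- **Final pictures:** the scene and top views show both flanges flat and the parts upright. The gripper stands well clear, and by eye the wide sleeve, dish, tweezers and jar are where they were.
- **Disagreements:** the cameras differed by 2–3 mm on positions, so I aligned each part to its seat in the wrist camera. The arm also drifted up to about 2 mm as each part was let go, but the fingers were open and nothing moved.

No check failed. I judged how level the parts are from the pictures and contact heights; I did not measure tilt separately.

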